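# Make the documentation cradle ready for shot 7

## Task

Make the photo set-up ready for shot 7. Fit the grey-scale board in the cradle by hooking its tongue under the lip and turning it down until it lies flat on the bed, and turn the knob of the number dial until the 7 stands in the middle of its window. Leave everything else on the bench where it is.

Things in the scene. Friction and masses are not known exactly. Their poses are not given: they have to be found in the camera images.
- dial: Number dial: low aluminium box 130 x 130 x 46 mm fixed to the bench (place and yaw vary). Origin: centre of its underside; +x is the side with the window, z up.
- knob (a point): On the dial's vertical turning axis (box centre), 67 mm above the bench, mid-height of the black bar knob. The bar is 50 long, 14 thick, its top 81.5 mm above the bench; it stands on a round 48 mm flange whose top is 52.5 mm above the bench. It turns the number drum. No clicks: light friction (0.06 N m) keeps it where it is left.
- window (a point): Centre of the small window (28 x 24 mm, black rim) in the dial's cover, 40 mm from the knob axis on the dial's +x side, 46 mm above the bench. One black digit of the white drum shows at a time, 20 mm tall, its top towards the knob (read from the dial's +x side).
- drum (a joint): Angle of drum and knob, growing anticlockwise seen from above. Digit k stands mid-window at k x 0.6283 rad (7 at 4.398); stops at -0.15 and 5.80, so 9 does not go on to 0. The knob's bar lies along (dial yaw + this angle), either way round. Starts between 1.6 and 3.4.
- cradle: Board cradle: low grey holder fixed to the bench (place, yaw vary), 134 mm (x from -60 to +74) by 150 mm (y), at most 29 mm high. Origin on the bench under the bed; z up; +x is the lip side. Bed floor 12 mm above the bench, from x=-47 to the back wall face at x=+60. Side walls: inner faces at y=+-69, top 20 mm above the bench.
- lip (a point): Middle of the lip's lower edge, at (46, 0, 24) mm in the cradle's frame. The lip overhangs the bed from x=+46 to the back wall (+60); underside 24, top 29 mm above the bench. It spans y=+-44 between two solid cheeks of the same x and top.
- board: Grey-scale board, loose, lying flat on the bench, handle up: plywood 84 (x) x 130 (y) x 6 mm with a tongue 80 wide reaching 16 mm further on its +x side (tip at x=+58) and five grey patches. Origin: underside centre of the 84 x 130 part; z up. About 0.13 kg.
- tongue (a point): Middle of the tongue's tip edge, at (58, 0, 3) mm in the board's frame.
- handle (a point): Point in the board's upright wooden handle, at (-10, 0, 28) mm in the board's frame. The handle is a bar 60 long (along the board's y), 14 thick (x), from the board's top (6) to 40 mm above its underside.
- ridge (a point): Inner top edge of the front ridge, at (-47, 0, 19) mm in the cradle's frame; the ridge is 8 mm thick. A board held flat cannot pass over it and under the lip: it goes in tilted, tongue down (about 0.25 rad), and is then turned down behind the ridge with 7 mm play in x.
- jar_a: Bystander: small glass jar with black cap, diameter 38, height 58 mm. Origin: its underside, z up.
- jar_b: Bystander: small glass jar with black cap, no label, diameter 38, height 58 mm. Origin: its underside, z up.
- jar_c: Bystander: glass jar with black cap, diameter 44, height 70 mm. Origin: its underside, z up.
- tin: Bystander: tall solvent tin, diameter 72, height 150 mm. Origin: its underside, z up.
- offcut: Bystander: thin plain wooden panel 90 x 65 x 12 mm. Origin: its underside, z up.
- spatula: Bystander: spatula lying flat on the bench along its own x, about 280 mm long and under 35 mm high. Stays where it is.
- cup: Bystander: white ceramic cup, rim diameter 66, height 60 mm. Origin: its underside, z up.
Mind the look-alikes: they are no part of the job. What is meant by the board is not blue, and is the larger of those in its own colour.

How it is judged (in metres and radians):
At the end, for the whole second after the job is handed in: Drum still, within 0.13 rad of the 7; board flat in the cradle (tilt under 0.04 rad), tongue under the lip, at most 10 mm short of the back wall and 8 mm off the centre line; both at rest; no bystander moved over 30 mm (value of joint drum between 4.26823 and 4.52823 rad and velocity of joint drum between -0.05 and 0.05 rad/s and x of tongue in the frame of cradle between 0.05 and 0.0625 m and y of tongue in the frame of cradle between -0.008 and 0.008 m and z of tongue in the frame of cradle between 0.012 and 0.019 m and angle between board's own z axis and vertical below 0.04 rad and linear speed of board below 0.01 m/s); the robot touches nothing.
It fails at once if a bystander (jar, tin, panel, spatula or cup) is pushed more than 30 mm away (distance of any of jar_a, jar_b, jar_c, tin, offcut, spatula, cup from where it was at the start of the episode above 0.03 m).
It also fails if it takes over 70 s, if anything falls off the work surface, if the arm or the gripper's body presses on something with over 40 N, if the wrist force passes 120 N, or if a joint passes its speed limit or range.

## Robot

A 6-joint arm with a two-finger parallel gripper is mounted at the origin on the work surface. World frame = base frame: x ahead of the robot, y to its left, z up, the work surface at z = 0. Lengths are in mm, angles in degrees, forces in N, time in s.
With the tool pointing down it reaches from about 350 to 850 mm from the base axis. Payload 8.1 kg.
Tool frame: the origin (TCP) lies midway between the tips of the shut fingers; the grasp point (between the pads) lies 19 mm behind it (grip_point_offset is the distance from the TCP to the grasp point, in mm); x points along the fingers, z is the direction in which the jaws open and shut, and the axes are right-handed (so a half turn about x gives the same grasp; the last joint's range is limited). The gripper opens to 85 mm and grips with 20 to 120 N. Pads are 22 mm wide; open, the fingers measure 114 mm over their backs; the gripper's body (76 mm by 85 mm) begins 54 mm behind the grasp point. The pads swing forward as they close: fully open they stand 13 mm farther back than shut.
Start: joints at [-68.434, 7.471, 85.268, -0, 87.261, -4.893], TCP at [267.356, -537.146, 231.292] pointing down, gripper open.
Joint ranges: [-169.43, 169.43], [-51.17, 129.36], [1.28, 143.12], [-76.62, 256.62], [0, 156.53], [-152.29, 152.29]. Speed limits (degrees/s): [136.94, 136.94, 159.86, 180, 180, 180].

## Interface

Orientations are given as [roll, pitch, yaw] about the fixed x, y, z axes, in that order (R = Rz(yaw) Ry(pitch) Rx(roll)).
In Python, from bench import sense, snapshot, hand_in, grip_point_offset gives the robot as it stands.
- The arm moves only by the tool carry_out, never from a script. Its argument "rows" is one flat list of numbers, 7 for each row, row after row: the turn, a rotation vector about the tool's x, y, z in units of 8 degrees (1.0 is 8 degrees), then the shift along the tool's x, y, z in units of 25 mm (1.0 is 25 mm), then the gripper command: -1 is fully open, 1 is shut, values between are in proportion. A call has 1 to 5 rows; each row is the pose to reach, as a shift and turn from the pose commanded when the call began, along the tool's axes at that moment; what a row does not reach only later rows make up. A row lasts 1/10 s, in which the tool goes at most 50 mm and 8.59 degrees, less where a joint would pass 70% of its speed; a pose out of reach is approached as far as the arm can. A call with a gripper value outside its range is refused whole. The fingers move at their own pace and stop on an object; "force" is the grip in N (left out, the last holds). Time passes only in rows, so rows that repeat a pose let the fingers close. It gives the time, the measured TCP pose, the force and the opening at its end, in the units of the state.
- sense(): the state, without advancing time (a new reading comes with each control period).
- snapshot(name): name is "scene" or "top" or "wrist"; returns a dict with "color" (480x640x3 uint8, red, green, blue), "fx", "fy", "cx", "cy" (pixels), "rvec" (rotation vector, rad) and "tvec" (3), from world to camera coordinates, as OpenCV has them; the wrist camera has in their place "T_tool_cam" (4x4, takes a point from camera to tool coordinates, whose origin is the TCP and whose axes are the tool frame's). Camera axes: x right, y down, z forward; pixel columns grow to the right and rows downward; lengths in mm; the calibration is good to about 2 mm. A picture is of the moment at which its call begins: read the wrist's pose just before it. There is no depth.
- hand_in(): hands the job in, once; it reports no verdict.
The state is a dict: "time": time; "joint_pos": joint angles; "qd": joint speeds; "joint_efforts": joint torques, N m; "tool_pos": TCP position; "tcp_rot": TCP orientation; "ft_force": force on the tool from outside, world axes, zero at the start; "wrist_torque": the same for the moment, N m; "finger_gap": finger opening in mm.
Only numpy, scipy, OpenCV 4.12 (cv2) and the standard library are available. Lean on these libraries where they do the work, as an engineer would, in place of code of your own. Each camera call takes 0.05 s, during which the arm holds its last target.

## Working session

There is one attempt and no reset: what is moved stays moved. The work goes in short steps, Python scripts to look and compute and a tool call to move; the robot and the scene stay as the last step left them, time stands still between calls to the robot, and variables do not carry over. Pictures are saved under pics/ and viewed, and the job is handed in when it is done.

Besides the shell and the picture viewer there is one more tool, called after "Request:" as name(argument=value, ...) on one line, values as JSON. carry_out: Moves the arm, as the interface text tells. Its arguments: {"type":"object","properties":{"rows":{"type":"array","items":{"type":"number"}},"force":{"type":"number"}},"required":["rows"]}

```bash
ls; mkdir -p pics; python3 - <<'E'
from bench import sense, snapshot, grip_point_offset
import cv2
print(sense(), grip_point_offset)
for n in ("scene","top","wrist"):
    s=snapshot(n); cv2.imwrite(f"pics/{n}0.png",s["color"][:,:,::-1]); print({k:v for k,v in s.items() if k!="color"})
E
```

```text
pics
{'time': 0.0, 'joint_pos': array([-6.84337120e+01,  7.51413628e+00,  8.53298859e+01,  9.95670975e-04,
        8.72629641e+01, -4.89408525e+00]), 'qd': array([-0.09115776,  0.08774674, -0.00936374,  0.0185968 ,  0.00589917,
        0.05657318]), 'joint_efforts': array([-2.65767732e-03, -5.69401753e+01, -5.00562394e+01, -5.55778570e-04,
        1.47887907e-02, -1.91029017e-05]), 'tool_pos': array([ 267.15651319, -536.61439295,  230.24876694]), 'tcp_rot': array([174.57336176,  89.89300908, 111.03368649]), 'ft_force': array([ 0.03109184,  0.61926235, -0.30241536]), 'wrist_torque': array([-0.02585104, -0.01222015,  0.01401148]), 'finger_gap': 85.52155794074632} 18.700000000000003
{'fx': 469.8879816278541, 'fy': 469.8879816278541, 'cx': 316.96241409079425, 'cy': 241.6447164371951, 'rvec': array([ 1.63036001,  1.89883937, -0.77875084]), 'tvec': array([   9.44530482, -318.82417632, 1435.98681054])}
{'fx': 596.9578750309407, 'fy': 596.9578750309407, 'cx': 322.736069526663, 'cy': 234.80478810977775, 'rvec': array([ 2.17226137, -2.11075759,  0.20706126]), 'tvec': array([  33.1988612 ,  539.67683678, 1170.65187446])}
{'fx': 341.9242306632549, 'fy': 341.9242306632549, 'cx': 315.97419521822104, 'cy': 238.912981824906, 'T_tool_cam': array([[ 1.36596873e-03, -3.20320465e-01,  9.47308257e-01,
        -1.41652640e+02],
       [ 3.54360417e-04, -9.47308926e-01, -3.20321202e-01,
         8.26740232e+01],
       [ 9.99999004e-01,  7.73237295e-04, -1.18048548e-03,
         3.44306624e-01],
       [ 0.00000000e+00,  0.00000000e+00,  0.00000000e+00,
         1.00000000e+00]])}
```

View pics/scene0.png

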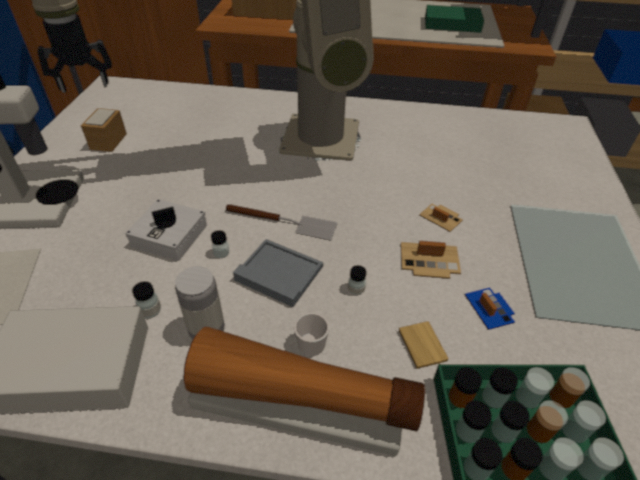

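View pics/top0.png

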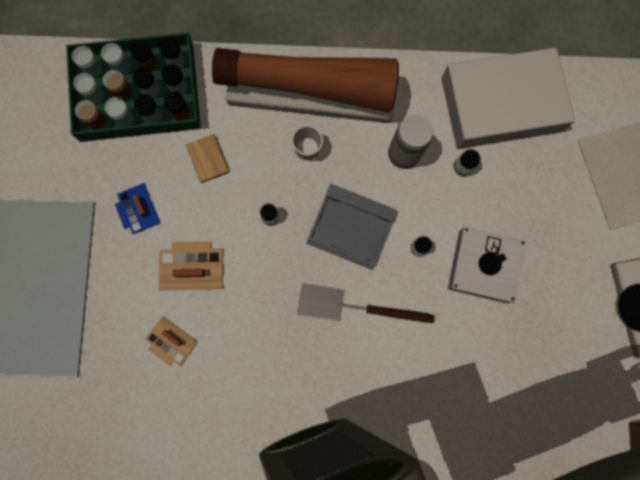

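View pics/wrist0.png

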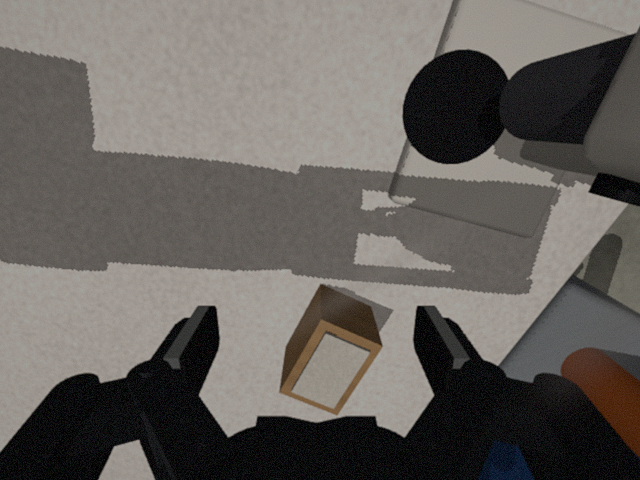

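The candidates for the board in the top view are the large wooden one at (191,266), a small wooden one at (172,341) and a blue one at (137,208). The offcut at (208,158) has no handle. I choose the large wooden one at (191,266). Next I check it in a close crop and measure.

```bash
cat > h.py <<'E'
import numpy as np, cv2
from bench import sense, snapshot
from scipy.spatial.transform import Rotation as R
def cam(s,st=None):
    if "rvec" in s:
        Rc=cv2.Rodrigues(np.array(s["rvec"]))[0]; t=np.array(s["tvec"]); return Rc.T, -Rc.T@t   # cam->world
    T=s["T_tool_cam"]; Rt=R.from_euler('xyz',st["tcp_rot"],degrees=True).as_matrix()
    return Rt@T[:3,:3], Rt@T[:3,3]+st["tool_pos"]
def ray(s,px,z,st=None):
    px=np.atleast_2d(px).astype(float); A,o=cam(s,st)
    d=np.c_[(px[:,0]-s["cx"])/s["fx"],(px[:,1]-s["cy"])/s["fy"],np.ones(len(px))]@A.T
    return o+d*((z-o[2])/d[:,2])[:,None]
def proj(s,P,st=None):
    P=np.atleast_2d(P); A,o=cam(s,st); c=(P-o)@A
    return np.c_[c[:,0]/c[:,2]*s["fx"]+s["cx"],c[:,1]/c[:,2]*s["fy"]+s["cy"]]
def crop(s,x,y,w,h,k,name):
    c=s["color"][y:y+h,x:x+w,::-1]; cv2.imwrite(name,cv2.resize(c,None,fx=k,fy=k,interpolation=cv2.INTER_CUBIC))
E
python3 - <<'E'
from h import *
s=snapshot("top"); crop(s,140,225,100,75,8,"pics/b1.png"); crop(s,300,180,100,92,6,"pics/c1.png"); crop(s,445,222,85,85,6,"pics/d1.png")
print(cam(s)[1])
E
```

```text
[ 330.90560081   71.93217596 1244.22920281]
```

View pics/b1.png

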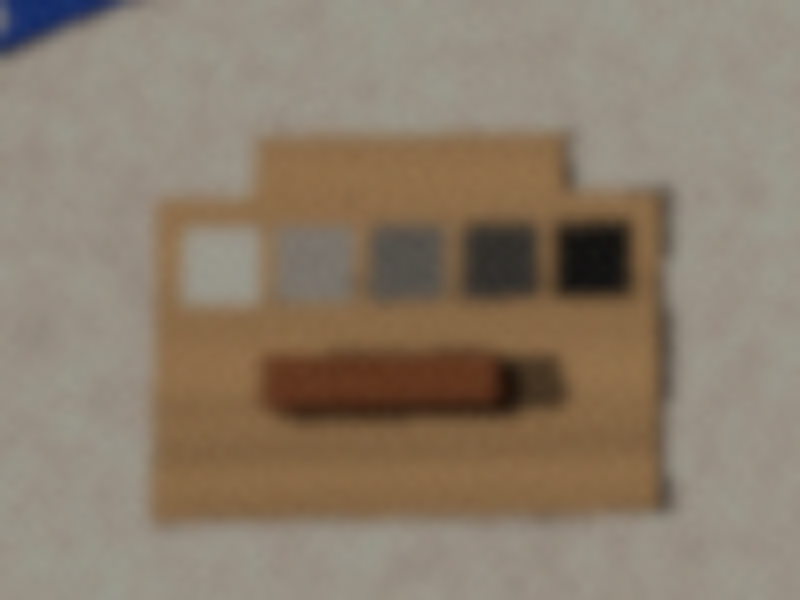

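View pics/c1.png

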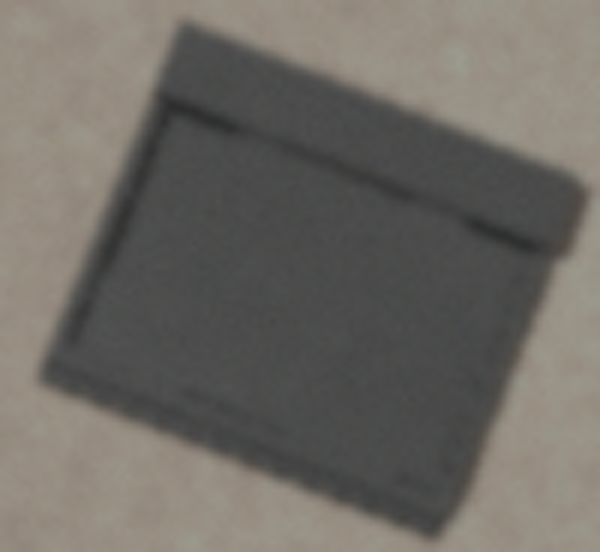

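View pics/d1.png

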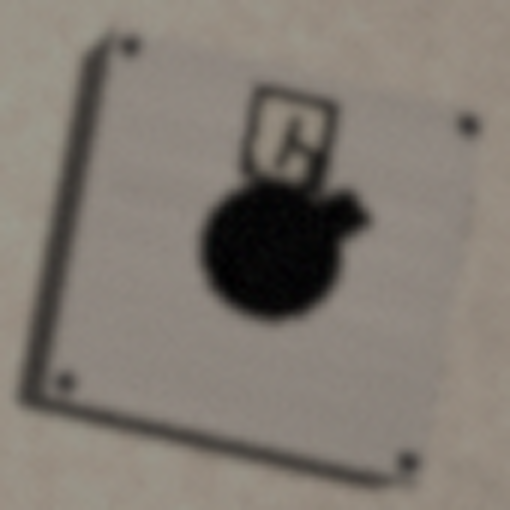

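The crop shows the large wooden board with its tongue up in the image, five patches, and the reddish handle around (188,273). The cradle's lip is on its upper side. The dial window sits above the knob and shows a digit. Now I measure.

```bash
python3 - <<'E'
from h import *
s=snapshot("top")
def fit(name,px,off,k,z,model):
    P=ray(s,np.array(px)/k+np.array(off)-(0.5-0.5/k)*0,z)[:,:2]; 
    M,_=cv2.estimateAffinePartial2D(np.array(model,float),P) if False else (None,None)
    m=np.array(model,float); mc=m.mean(0); pc=P.mean(0)
    H=(m-mc).T@(P-pc); a=np.arctan2(H[0,1]-H[1,0],H[0,0]+H[1,1]); Rm=np.array([[np.cos(a),-np.sin(a)],[np.sin(a),np.cos(a)]])
    o=pc-Rm@mc; res=P-(m@Rm.T+o); print(name,"origin",o.round(1),"yaw",np.degrees(a).round(2),"res",res.round(1).tolist())
# frame: image up=+x, left=+y
fit("board",[(155,518),(657,510),(260,135),(568,133),(160,203),(660,195)],(140,225),8,6,[(-42,65),(-42,-65),(58,40),(58,-40),(42,65),(42,-65)])
fit("cradle_lip",[(183,22),(588,182)],(300,180),6,29,[(74,75),(74,-75)])
fit("cradle_ridge",[(42,375),(435,537)],(300,180),6,19,[(-55,75),(-55,-75)])
fit("cradle all",[(160,103),(543,252)],(300,180),6,29,[(46,75),(46,-75)])
P=ray(s,np.array([(130,45),(470,125),(408,462),(65,382)])/6+[445,222],46); print("screws",P.round(1),P.mean(0))
e=P[0]-P[3];print(np.degrees(np.arctan2(e[1],e[0]))); e=P[1]-P[2];print(np.degrees(np.arctan2(e[1],e[0])))
print("window",ray(s,np.array([(290,140)])/6+[445,222],46))
print("handle top",ray(s,np.array([(265,357),(503,357),(503,405),(272,408)])/8+[140,225],40).round(1))
for n,p,z in [("jar_a?",(269,213),58),("jar",(423,245),58),("jar",(470,158),58),("tin",(414,131),150),("cup",(308,141),60),("spat",(320,300),5),("spat end",(434,318),20),("spblade",(300,285),5),("small",(172,341),6),("blue",(137,208),6)]: print(n,ray(s,p,z).round(0)[0,:2])
E
```

```text
board origin [464.2 318.9] yaw 2.57 res [[1.0, -0.8], [0.9, 0.6], [0.4, -0.2], [-0.2, -0.3], [-1.1, 0.2], [-1.0, 0.5]]
cradle_lip origin [555.  -10.5] yaw -20.31 res [[0.3, 0.8], [-0.3, -0.8]]
cradle_ridge origin [551.1  -7.7] yaw -20.91 res [[-0.6, -1.5], [0.6, 1.5]]
cradle all origin [553.9  -9.1] yaw -19.95 res [[-1.3, -3.4], [1.3, 3.4]]
screws [[ 558.6 -246.4   46. ]
 [ 534.4 -362.8   46. ]
 [ 419.  -338.3   46. ]
 [ 442.6 -222.7   46. ]] [ 488.66797675 -292.55892195   46.        ]
-11.53303506621668
-12.00531363042602
window [[ 527.3745218  -300.79393068   46.        ]]
handle top [[459.  348.1  40. ]
 [460.8 288.4  40. ]
 [448.7 287.7  40. ]
 [446.2 345.5  40. ]]
jar_a? [578. 159.]
jar [ 522. -154.]
jar [ 708. -252.]
tin [ 729. -120.]
cup [732.  85.]
spat [409.  50.]
spat end [ 378. -184.]
spblade [438.  92.]
small [317. 348.]
blue [591. 441.]
```

```bash
cat >> h.py <<'E'
def Rdown(phi,tilt=0):
    a=np.radians(phi); z=np.array([np.cos(a),np.sin(a),0]); x=np.array([0,0,-1.]); y=np.cross(z,x)
    return np.c_[x,y,z]
def plan(P,Rt,st=None):
    st=st or sense(); Rn=R.from_euler('xyz',st["tcp_rot"],degrees=True).as_matrix()
    rv=np.degrees(R.from_matrix(Rn.T@Rt).as_rotvec()); d=Rn.T@(np.array(P)-st["tool_pos"])
    print("turn(8deg)",(rv/8).round(3),"shift(25mm)",(d/25).round(3),"| deg",np.linalg.norm(rv).round(1),"mm",np.linalg.norm(d).round(1))
def info():
    st=sense(); Rn=R.from_euler('xyz',st["tcp_rot"],degrees=True).as_matrix()
    print("t",st["time"],"tcp",st["tool_pos"].round(1),"phi",np.degrees(np.arctan2(Rn[1,2],Rn[0,2])).round(2),"toolx",Rn[:,0].round(3),"j",st["joint_pos"].round(1),"gap",round(st["finger_gap"],1),"F",st["ft_force"].round(1)); return st
E
python3 - <<'E'
from h import *
st=info(); s=snapshot("top")
tip=ray(s,np.array([(352,213)])/6+[445,222],81.5)[0]; print(tip, np.degrees(np.arctan2(*(tip[:2]-[488.7,-292.6])[::-1])))
plan([489,-293,200],Rdown(30)); plan([489,-293,200],Rdown(-150))
E
```

```text
t 0.25 tcp [ 267.3 -536.9  230.8] phi -63.54 toolx [-0.     0.001 -1.   ] j [-68.4   7.5  85.3   0.   87.3  -4.9] gap 85.6 F [-0.4 -0.7  0.5]
[ 497.79489179 -309.79516803   81.5       ] -62.12467999248221
turn(8deg) [-1.1693e+01 -4.0000e-03 -4.0000e-03] shift(25mm) [ 1.24  12.288 -4.784] | deg 93.5 mm 331.1
turn(8deg) [ 1.0807e+01 -4.0000e-03  4.0000e-03] shift(25mm) [ 1.24  12.288 -4.784] | deg 86.5 mm 331.1
```

Request:
carry_out(rows=[11,0,0,1.24,12.3,-4.8,-1,11,0,0,1.24,12.3,-4.8,-1,11,0,0,1.24,12.3,-4.8,-1,11,0,0,1.24,12.3,-4.8,-1,11,0,0,1.24,12.3,-4.8,-1])

```text
time: 0.8
tool_pos: [425.9, -362.6, 209.2]
tcp_rot: [57.4, 90.0, -46.9]
ft_force: [0.7, -1.2, 0.6]
finger_gap: 85.2
```

```bash
python3 - <<'E'
from h import *
info(); plan([489,-293,200],Rdown(-152))
E
```

```text
t 0.8 tcp [ 425.9 -362.6  209.2] phi -104.28 toolx [ 0. -0. -1.] j [-45.7   1.8  93.5  -0.   84.6  58.6] gap 85.2 F [ 0.7 -1.2  0.6]
turn(8deg) [ 5.964e+00  0.000e+00 -2.000e-03] shift(25mm) [ 0.369  1.759 -3.319] | deg 47.7 mm 94.4
```

Request:
carry_out(rows=[6,0,0,0.37,1.76,-3.32,-1,6,0,0,0.37,1.76,-3.32,-1,6,0,0,0.37,1.76,-3.32,-1,6,0,0,0.37,1.76,-3.32,-1,6,0,0,0.37,1.76,-3.32,-1])

```text
time: 1.3
tool_pos: [488.0, -293.4, 199.9]
tcp_rot: [-56.8, 90.0, 157.2]
ft_force: [0.0, -0.3, -0.8]
finger_gap: 85.5
```

```bash
python3 - <<'E'
from h import *
st=info(); plan([489,-293,200],Rdown(-152))
s=snapshot("wrist"); cv2.imwrite("pics/w1.png",s["color"][:,:,::-1])
E
```

```text
t 1.3 tcp [ 488.  -293.4  199.9] phi -145.93 toolx [-0.  0. -1.] j [-36.2   3.7  92.6  -0.   83.7 109.8] gap 85.5 F [ 0.  -0.3 -0.8]
turn(8deg) [0.758 0.001 0.002] shift(25mm) [-0.005  0.01  -0.041] | deg 6.1 mm 1.1
```

View pics/w1.png

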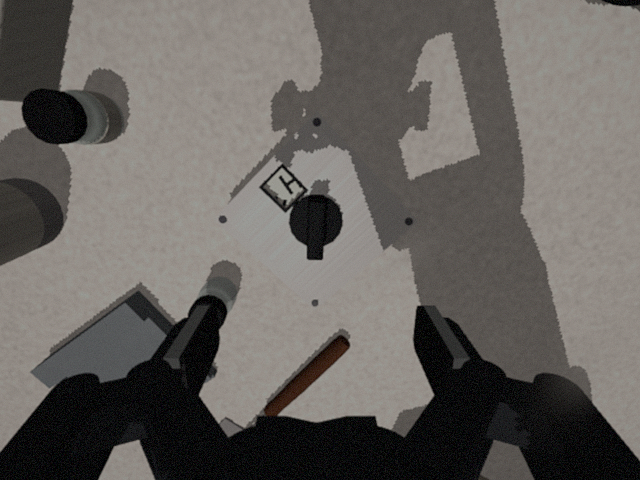

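The wrist view shows the dial with a digit like a 4 in the window at (283,188). The screws are at (317,122), (222,219), (315,303) and (409,221). The knob's near bar end is at (316,258).

```bash
python3 - <<'E'
from h import *
st=info(); s=snapshot("wrist")
crop(s,215,110,210,200,3,"pics/w1c.png")
P=ray(s,[(317,122),(222,219),(315,303),(409,221)],46,st); print(P.round(1),P.mean(0))
for i,j in((0,2),(1,3)): print(np.linalg.norm(P[i]-P[j]))
print("win",ray(s,(283,188),46,st))
d=P.mean(0)-ray(s,(283,188),46,st)[0];print(d)
B=ray(s,[(308,259),(323,259),(308,195),(324,195)],81.5,st); print(B.round(1))
E
```

```text
t 1.35 tcp [ 487.9 -293.6  200. ] phi -146.53 toolx [-0.  0. -1.] j [-36.2   3.7  92.6  -0.   83.7 110.3] gap 85.5 F [-0.2 -0.1 -0.2]
[[ 533.4 -363.6   46. ]
 [ 558.9 -248.2   46. ]
 [ 442.7 -223.3   46. ]
 [ 418.1 -339.1   46. ]] [ 488.25922753 -293.55020808   46.        ]
166.9970989942895
167.58648312953923
win [[ 528.00994927 -302.0512101    46.        ]]
[-39.75072175   8.50100202   0.        ]
[[ 480.8 -270.8   81.5]
 [ 470.6 -277.6   81.5]
 [ 509.8 -315.3   81.5]
 [ 499.5 -322.1   81.5]]
```

View pics/w1c.png

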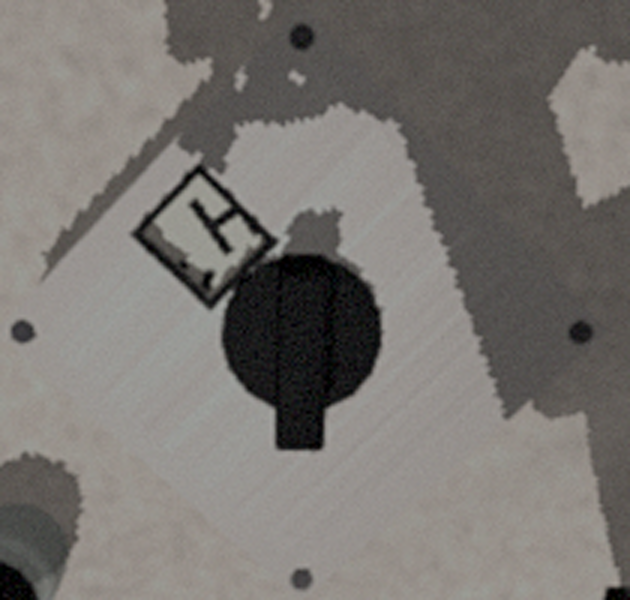

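```bash
python3 - <<'E'
from h import *
st=info(); s=snapshot("wrist")
f=lambda p:ray(s,np.array([p])/3+[215,110],81.5,st)[0]
for a,b in(((276,448),(277,280)),((323,448),(331,280))):
    d=f(b)-f(a); print(np.degrees(np.arctan2(d[1],d[0])))
plan([488.4,-293.3,58],Rdown(-148))
E
```

```text
t 1.4 tcp [ 487.8 -293.8  200. ] phi -145.78 toolx [-0.  0. -1.] j [-36.2   3.7  92.6   0.   83.7 109.6] gap 85.1 F [ 0.5  1.  -0.1]
-56.5597749449222
-57.92937644369993
turn(8deg) [0.317 0.    0.001] shift(25mm) [ 5.682 -0.006 -0.039] | deg 2.5 mm 142.0
```

Request:
carry_out(rows=[0.2,0,0,5.68,0,-0.03,-1,0.2,0,0,5.68,0,-0.03,-1,0.2,0,0,5.68,0,-0.03,-1,0.2,0,0,5.68,0,-0.03,-1,0.2,0,0,5.68,0,-0.03,-1])

```text
time: 1.95
tool_pos: [487.8, -293.6, 58.3]
tcp_rot: [-69.2, 89.9, 143.6]
ft_force: [1.3, -0.1, 1.7]
finger_gap: 85.2
```

Request:
carry_out(rows=[0,0,0,0,0,0,1,0,0,0,0,0,0,1,0,0,0,0,0,0,1,0,0,0,0,0,0,1,0,0,0,0,0,0,1], force=30)

```text
time: 2.45
tool_pos: [488.8, -293.8, 58.9]
tcp_rot: [124.6, 89.9, -22.7]
ft_force: [3.7, 3.6, 12.2]
finger_gap: 13.2
```

Request:
carry_out(rows=[0,0,0,0,0,0,1,0,0,0,0,0,0,1,0,0,0,0,0,0,1,0,0,0,0,0,0,1,0,0,0,0,0,0,1])

```text
time: 2.95
tool_pos: [488.9, -293.8, 58.9]
tcp_rot: [125.8, 89.9, -21.5]
ft_force: [-0.2, 2.0, 6.3]
finger_gap: 13.4
```

```bash
python3 - <<'E'
from h import *
st=info(); print(st["wrist_torque"]); s=snapshot("wrist"); cv2.imwrite("pics/w2.png",s["color"][:,:,::-1])
for i in range(3): snapshot("top"); info()
E
```

```text
t 2.95 tcp [ 488.9 -293.8   58.9] phi -147.26 toolx [ 0.001 -0.    -1.   ] j [-36.2  11.4  99.6   0.   68.9 111.1] gap 13.4 F [-0.2  2.   6.3]
[ 0.27624952  0.01773713 -0.03202646]
t 3.05 tcp [ 488.9 -293.8   58.9] phi -147.26 toolx [ 0.001 -0.    -1.   ] j [-36.2  11.4  99.6   0.   68.9 111.1] gap 13.2 F [0.8 1.3 6.4]
t 3.1 tcp [ 488.9 -293.8   58.9] phi -147.26 toolx [ 0.001 -0.    -1.   ] j [-36.2  11.4  99.6   0.   68.9 111.1] gap 13.4 F [-0.5  2.2  5.9]
t 3.15 tcp [ 488.9 -293.8   58.9] phi -147.26 toolx [ 0.001 -0.    -1.   ] j [-36.2  11.4  99.6   0.   68.9 111.1] gap 13.3 F [-0.1  1.7  6.2]
```

View pics/w2.png

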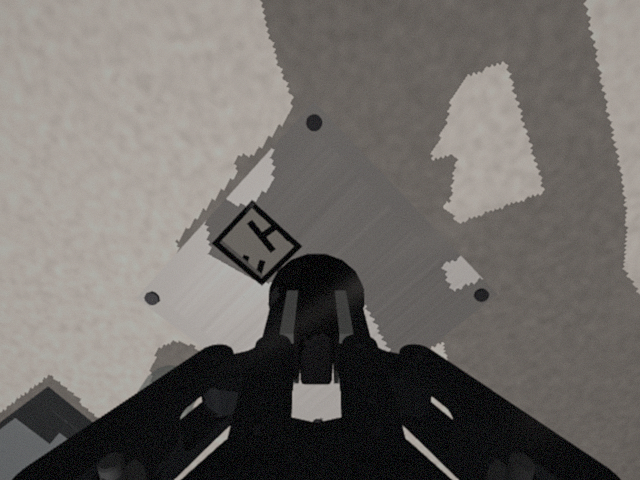

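Request:
carry_out(rows=[-1,0,0,0,0,0,1,-2,0,0,0,0,0,1,-3,0,0,0,0,0,1,-4,0,0,0,0,0,1,-4.9,0,0,0,0,0,1])

```text
time: 3.65
tool_pos: [489.1, -293.6, 58.9]
tcp_rot: [106.1, 89.9, -1.7]
ft_force: [0.8, 3.0, 6.2]
finger_gap: 13.0
```

Request:
carry_out(rows=[-1,0,0,0,0,0,1,-2,0,0,0,0,0,1,-3,0,0,0,0,0,1,-4,0,0,0,0,0,1,-4.9,0,0,0,0,0,1])

```text
time: 4.15
tool_pos: [489.1, -293.2, 58.9]
tcp_rot: [90.9, 89.9, 22.4]
ft_force: [0.5, 4.4, 6.7]
finger_gap: 13.8
```

Request:
carry_out(rows=[-1,0,0,0,0,0,1,-2,0,0,0,0,0,1,-3,0,0,0,0,0,1,-4,0,0,0,0,0,1,-4.9,0,0,0,0,0,1])

```text
time: 4.65
tool_pos: [488.9, -293.0, 58.9]
tcp_rot: [82.1, 89.9, 52.7]
ft_force: [-1.0, 5.9, 8.5]
finger_gap: 13.3
```

```bash
python3 - <<'E'
from h import *
st=info(); s=snapshot("wrist"); cv2.imwrite("pics/w3.png",s["color"][:,:,::-1])
for i in range(3): snapshot("top"); info()
plan([488.5,-293.3,59],Rdown(-29.9))
E
```

```text
t 4.65 tcp [ 488.9 -293.    58.9] phi -29.32 toolx [ 0.001  0.001 -1.   ] j [-36.1  11.4  99.6   0.1  69.   -6.8] gap 13.3 F [-1.   5.9  8.5]
t 4.75 tcp [ 488.9 -293.    58.9] phi -29.37 toolx [ 0.001  0.001 -1.   ] j [-36.1  11.4  99.6   0.1  69.   -6.8] gap 13.2 F [-1.1  5.5  8. ]
t 4.8 tcp [ 488.9 -293.    58.9] phi -29.56 toolx [ 0.001  0.001 -1.   ] j [-36.1  11.4  99.6   0.1  69.   -6.6] gap 13.5 F [-0.5  6.5 10.2]
t 4.85 tcp [ 488.9 -293.    58.9] phi -29.62 toolx [ 0.001  0.001 -1.   ] j [-36.1  11.4  99.6   0.1  69.   -6.5] gap 13.4 F [-0.9  6.   8.8]
turn(8deg) [ 0.036  0.002 -0.008] shift(25mm) [-0.004 -0.019 -0.007] | deg 0.3 mm 0.5
```

View pics/w3.png

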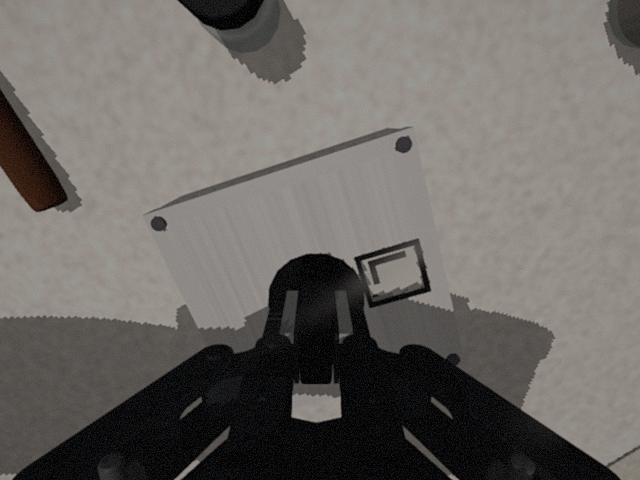

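The 7 shows in the window around (393,273), about centred. I release, rise and check from above.

Request:
carry_out(rows=[0,0,0,0,0,0,-1,0,0,0,0,0,0,-1,0,0,0,0,0,0,-1,0,0,0,0,0,0,-1,0,0,0,0,0,0,-1])

```text
time: 5.35
tool_pos: [488.1, -293.7, 57.9]
tcp_rot: [-175.0, 90.0, 155.3]
ft_force: [0.6, 0.2, -0.4]
finger_gap: 83.5
```

Request:
carry_out(rows=[0,0,0,-1,0,0,-1,0,0,0,-3,0,0,-1,0,0,0,-5,0,0,-1,0,0,0,-6,0,0,-1,0,0,0,-6,0,0,-1])

```text
time: 5.85
tool_pos: [490.7, -295.5, 214.2]
tcp_rot: [-6.5, 89.4, -36.2]
ft_force: [-0.3, -0.9, 0.0]
finger_gap: 85.3
```

```bash
python3 - <<'E'
from h import *
st=info(); s=snapshot("wrist"); 
crop(s,215,110,210,200,3,"pics/w4c.png"); cv2.imwrite("pics/w4.png",s["color"][:,:,::-1])
E
```

```text
t 5.85 tcp [ 490.7 -295.5  214.2] phi -29.67 toolx [ 0.008 -0.006 -1.   ] j [-36.2   3.2  91.6   0.   84.7  -6.5] gap 85.3 F [-0.3 -0.9  0. ]
```

View pics/w4c.png

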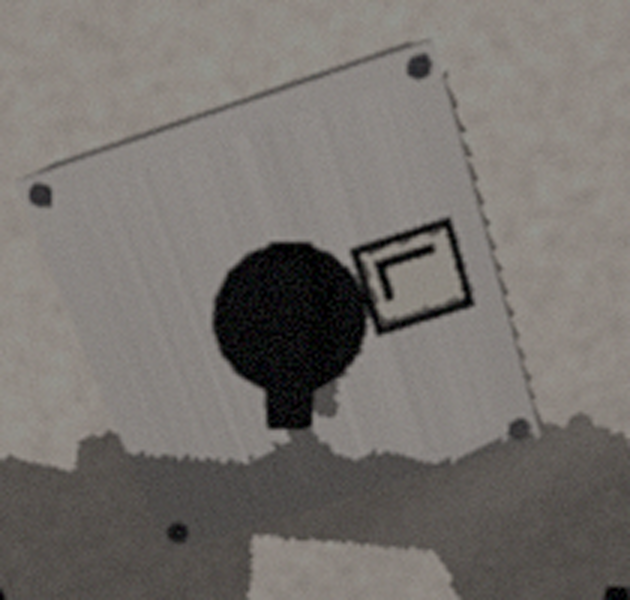

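In the close-up the 7 is centred in the window. The top stroke is about (385,282) in the crop against a window axis near (385,285), and the stem is parallel to the rim. Next I fly over the cradle to refine its pose.

```bash
python3 - <<'E'
from h import *
plan([545,-10,230],Rdown(-20))
E
```

```text
turn(8deg) [-1.208  0.037  0.008] shift(25mm) [-0.788 10.992 -3.707] | deg 9.7 mm 290.7
```

Request:
carry_out(rows=[-0.2,0,0,-0.8,2,-0.6,-1,-0.5,0,0,-0.8,4,-1.4,-1,-0.8,0,0,-0.8,6,-2.1,-1,-1,0,0,-0.8,8,-2.8,-1,-1.2,0,0,-0.8,10,-3.4,-1])

```text
time: 6.4
tool_pos: [533.4, -49.5, 226.0]
tcp_rot: [-170.6, 89.8, 169.4]
ft_force: [0.9, 0.4, 0.5]
finger_gap: 85.2
```

Request:
carry_out(rows=[0,0,0,0,1,-0.3,-1,0,0,0,0,1,-0.3,-1,0,0,0,0,1,-0.3,-1,0,0,0,0,1,-0.3,-1])

```text
time: 6.8
tool_pos: [535.4, -26.3, 226.9]
tcp_rot: [-153.6, 89.9, -173.7]
ft_force: [0.5, -0.2, -0.2]
finger_gap: 85.3
```

```bash
python3 - <<'E'
from h import *
st=info(); s=snapshot("wrist"); 
crop(s,120,60,400,300,2,"pics/w5c.png"); cv2.imwrite("pics/w5.png",s["color"][:,:,::-1])
st2=info()
E
```

```text
t 6.8 tcp [535.4 -26.3 226.9] phi -20.11 toolx [-0.002 -0.    -1.   ] j [-8.3 -2.2 95.7 -0.  86.6 11.8] gap 85.3 F [ 0.5 -0.2 -0.2]
t 6.85 tcp [535.5 -26.6 227.2] phi -20.15 toolx [-0.001 -0.    -1.   ] j [-8.3 -2.2 95.7 -0.  86.6 11.8] gap 85.4 F [ 0.5 -0.1  0. ]
```

View pics/w5c.png

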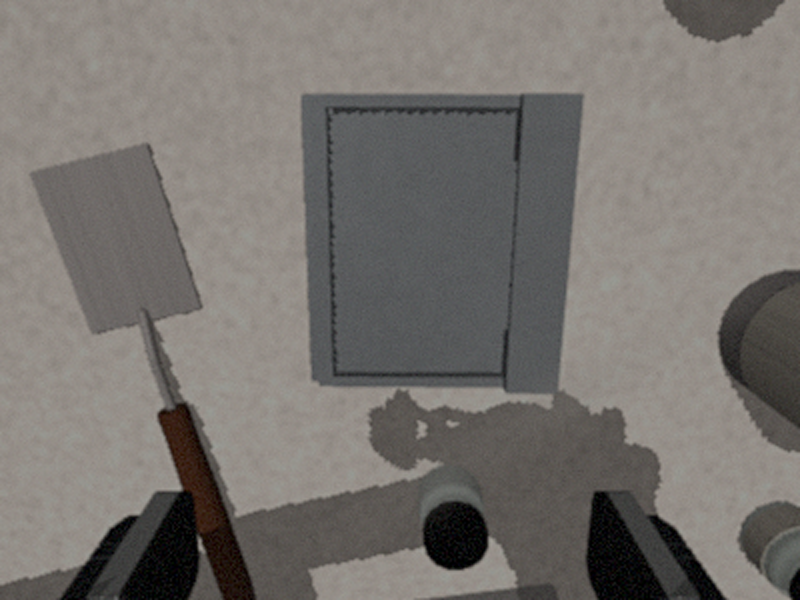

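Clear view of the cradle. In the crop the lip block spans (522,95)–(583,95)–(557,391)–(505,391), and the ridge is at the left.

```bash
cat > cr.py <<'E'
from h import *
from scipy.optimize import least_squares
st=info(); s=snapshot("wrist")
px=np.array([(522,95),(583,95),(557,391),(505,391),(302,95),(312,381),(330,109),(335,374)])/2+[120,60]
z=[29,29,29,29,19,19,19,19]
m=np.array([(46,75),(74,75),(74,-75),(46,-75),(-55,75),(-55,-75),(-47,69),(-47,-69)],float)
P=np.array([ray(s,p,h,st)[0,:2] for p,h in zip(px,z)])
def f(q):
    c,n=np.cos(q[2]),np.sin(q[2]); return (m@np.array([[c,n],[-n,c]])+q[:2]-P).ravel()
r=least_squares(f,[553,-9,-.35]); print("cradle",r.x[:2].round(2),np.degrees(r.x[2]).round(2)); print(-f(r.x).reshape(-1,2).round(1))
E
python3 cr.py; python3 - <<'E'
from h import *
plan([454,318.4,200],Rdown(2.6))
E
```

```text
t 6.85 tcp [535.5 -26.6 227.2] phi -20.15 toolx [-0.001 -0.    -1.   ] j [-8.3 -2.2 95.7 -0.  86.6 11.8] gap 85.4 F [ 0.5 -0.1  0. ]
cradle [556.64  -9.72] -20.4
[[-0.7 -1.2]
 [-0.4 -1.2]
 [ 0.6  1.2]
 [ 0.8  1. ]
 [-2.9 -0.5]
 [-1.5  3.3]
 [ 1.9 -2.5]
 [ 2.2 -0.1]]
turn(8deg) [-2.845e+00 -6.000e-03  2.000e-03] shift(25mm) [ 1.102 11.831 -7.822] | deg 22.8 mm 355.6
```

```bash
sed -i 's/^r=least/m,P=m[:4],P[:4]\nr=least/' cr.py; python3 cr.py
```

```text
t 6.9 tcp [535.6 -26.7 227.5] phi -20.16 toolx [-0.001 -0.    -1.   ] j [-8.3 -2.3 95.7 -0.  86.6 11.8] gap 85.1 F [-0.6  1.  -0.8]
cradle [556.95 -10.05] -20.29
[[-0.6 -1.1]
 [-0.3 -1.2]
 [ 0.3  1.3]
 [ 0.5  1.1]]
```

Request:
carry_out(rows=[-0.5,0,0,0,2,-1.3,-1,-1,0,0,0,3.6,-2.4,-1,-1.6,0,0,0.3,5.2,-3.4,-1,-2.2,0,0,0.6,6.8,-4.5,-1,-2.8,0,0,0.9,8.4,-5.5,-1])

```text
time: 7.45
tool_pos: [479.1, 217.3, 206.1]
tcp_rot: [11.4, 89.9, 13.8]
ft_force: [-0.4, 0.3, 0.1]
finger_gap: 85.4
```

```bash
python3 - <<'E'
from h import *
info();plan([454,318.4,200],Rdown(2.6))
E
```

```text
t 7.45 tcp [479.1 217.3 206.1] phi 2.43 toolx [ 0.001  0.    -1.   ] j [18.8 -3.3 99.  -0.  84.3 16.4] gap 85.4 F [-0.4  0.3  0.1]
turn(8deg) [-0.021  0.007 -0.001] shift(25mm) [ 0.244  4.084 -0.834] | deg 0.2 mm 104.4
```

Request:
carry_out(rows=[0,0,0,0.2,1.5,-0.3,-1,0,0,0,0.2,3,-0.6,-1,0,0,0,0.24,4.1,-0.83,-1,0,0,0,0.24,4.1,-0.83,-1,0,0,0,0.24,4.1,-0.83,-1])

```text
time: 7.95
tool_pos: [454.7, 317.6, 199.8]
tcp_rot: [-102.4, 90.0, -100.1]
ft_force: [-0.6, -0.3, 0.0]
finger_gap: 85.6
```

```bash
python3 - <<'E'
from h import *
st=info(); s=snapshot("wrist"); 
crop(s,120,60,400,300,2,"pics/w6c.png"); cv2.imwrite("pics/w6.png",s["color"][:,:,::-1])
E
```

```text
t 7.95 tcp [454.7 317.6 199.8] phi 2.36 toolx [-0.    -0.001 -1.   ] j [29.7  1.4 94.9 -0.  83.7 27.3] gap 85.6 F [-0.6 -0.3  0. ]
```

View pics/w6c.png

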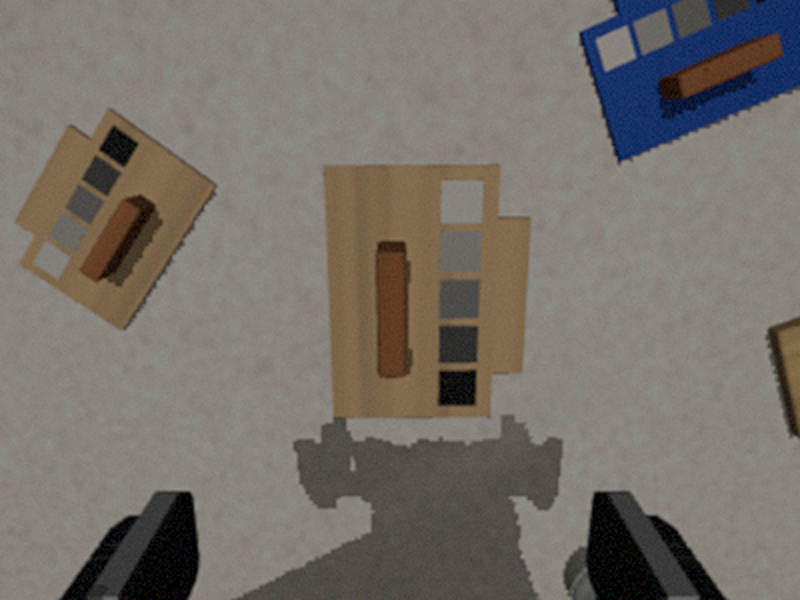

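The close wrist view confirms the choice. In the crop the large wooden board has five patches, its handle is at (392,310) and its tongue is on the right. The smaller look-alike is at the left and the blue one at the upper right.

```bash
cat > bd.py <<'E'
from h import *
from scipy.optimize import least_squares
st=info(); s=snapshot("wrist")
px=np.array([(324,166),(498,166),(334,416),(489,416),(529,218),(522,373)])/2+[120,60]
m=np.array([(-42,65),(42,65),(-42,-65),(42,-65),(58,40),(58,-40)],float)
P=ray(s,px,6,st)[:,:2]
def f(q):
    c,n=np.cos(q[2]),np.sin(q[2]); return (m@np.array([[c,n],[-n,c]])+q[:2]-P).ravel()
r=least_squares(f,[464,319,.05]); x,y,a=r.x; print("board",r.x[:2].round(2),np.degrees(a).round(2)); print(-f(r.x).reshape(-1,2).round(1))
H=ray(s,np.array([(377,249),(406,249),(378,377),(406,377)])/2+[120,60],40,st); print("handle",H.round(1),H.mean(0))
h=[x-10*np.cos(a),y-10*np.sin(a)]; print("handle from board",h)
plan([*h,11],Rdown(np.degrees(a)))
E
python3 bd.py
```

```text
t 8.0 tcp [454.9 317.  199.9] phi 2.3 toolx [-0.    -0.001 -1.   ] j [29.6  1.4 94.9 -0.  83.7 27.3] gap 85.7 F [0.5 0.1 0.3]
board [464.53 317.93] 2.77
[[ 0.9 -0.3]
 [-0.8 -1. ]
 [ 1.   1.3]
 [-0.3  0.6]
 [-0.8 -0.4]
 [ 0.  -0.2]]
handle [[447.2 348.   40. ]
 [460.  348.6  40. ]
 [449.7 287.9  40. ]
 [462.8 288.4  40. ]] [454.9470428  318.22597512  40.        ]
handle from board [np.float64(454.5462646688064), np.float64(317.44350035045846)]
turn(8deg) [-0.064  0.001  0.004] shift(25mm) [ 7.558  0.034 -0.021] | deg 0.5 mm 189.0
```

Request:
carry_out(rows=[-0.05,0,0,2,0.03,0,-1,-0.05,0,0,4,0.03,0,-1,-0.05,0,0,6,0.03,0,-1,-0.05,0,0,7.2,0.03,0,-1,-0.05,0,0,7.55,0.03,0,-1])

```text
time: 8.55
tool_pos: [451.9, 315.5, 6.9]
tcp_rot: [-151.6, 89.6, -149.0]
ft_force: [-0.5, -0.5, -1.0]
finger_gap: 85.4
```

Request:
carry_out(rows=[0,0,0,0,0,0,-1,0,0,0,0,0,0,1,0,0,0,0,0,0,1,0,0,0,0,0,0,1,0,0,0,0,0,0,1], force=70)

```text
time: 9.05
tool_pos: [455.4, 319.3, 12.7]
tcp_rot: [27.2, 89.9, 29.9]
ft_force: [-0.4, 0.2, -0.1]
finger_gap: 28.1
```

Request:
carry_out(rows=[0,0,0,0,0,0,1,0,0,0,0,0,0,1,0,0,0,0,0,0,1,0,0,0,0,0,0,1,0,0,0,0,0,0,1])

```text
time: 9.55
tool_pos: [455.1, 319.2, 12.2]
tcp_rot: [27.2, 89.9, 29.9]
ft_force: [-0.3, -0.3, 6.5]
finger_gap: 12.8
```

```bash
python3 - <<'E'
from h import *
st=info()
E
```

```text
t 9.55 tcp [455.1 319.2  12.2] phi 2.75 toolx [ 0.001  0.001 -1.   ] j [ 29.8  13.2 103.1   0.   63.6  27. ] gap 12.8 F [-0.3 -0.3  6.5]
```

```bash
cat >> h.py <<'E'
CR=np.array([556.3,-10.0]); CY=-20.3; TB=np.array([-10,1.2,12.2])
def bpose(tipx,tipy,tipz,th):
    """tip lower edge centre in cradle frame (mm, z from bench), tilt th rad -> TCP pos, R"""
    Rz=R.from_euler('z',CY,degrees=True).as_matrix(); Rb=Rz@R.from_euler('y',th).as_matrix()
    tip=np.r_[CR,0]+Rz@np.array([tipx,tipy,tipz]); o=tip-Rb@np.array([58,0,0])
    return o+Rb@TB, Rb@Rdown(0)
def tipnow(st=None):
    st=st or sense(); Rn=R.from_euler('xyz',st["tcp_rot"],degrees=True).as_matrix(); Rb=Rn@Rdown(0).T
    tip=st["tool_pos"]+Rb@(np.array([58,0,0])-TB); Rz=R.from_euler('z',CY,degrees=True).as_matrix()
    r=R.from_matrix(Rz.T@Rb).as_euler('ZYX'); print("tip in cradle",(Rz.T@(tip-np.r_[CR,0])).round(2),"yaw err",np.degrees(r[0]).round(2),"tilt",r[1].round(4),"roll",r[2].round(4),"F",st["ft_force"].round(1),"M",st["wrist_torque"].round(2),"t",st["time"])
E
python3 - <<'E'
from h import *
P,Rt=bpose(34,0,110,0.25); print(P); plan(P,Rt)
E
```

```text
[529.64161103   1.14070671 138.64420077]
turn(8deg) [2.867 1.775 0.353] shift(25mm) [ -5.065 -12.845   2.376] | deg 27.1 mm 350.3
```

Request:
carry_out(rows=[0,0,0,-1,0,0,1,0,0,0,-2.5,0,0,1,0,0,0,-4,0,0,1,0,0,0,-5.5,0,0,1,0,0,0,-5.5,0,0,1])

```text
time: 10.05
tool_pos: [457.6, 320.6, 155.3]
tcp_rot: [27.3, 89.4, 30.1]
ft_force: [0.9, 0.4, -0.2]
finger_gap: 13.1
```

```bash
python3 - <<'E'
from h import *
info();P,Rt=bpose(34,0,110,0.25); print(P); plan(P,Rt)
s=snapshot("wrist"); cv2.imwrite("pics/w7.png",s["color"][:,:,::-1])
E
```

```text
t 10.05 tcp [457.6 320.6 155.3] phi 2.75 toolx [ 0.009  0.005 -1.   ] j [29.8  3.3 97.7  0.  78.4 27. ] gap 13.1 F [ 0.9  0.4 -0.2]
[529.64161103   1.14070671 138.64420077]
turn(8deg) [2.872 1.822 0.315] shift(25mm) [  0.627 -12.905   2.26 ] | deg 27.3 mm 327.9
```

View pics/w7.png

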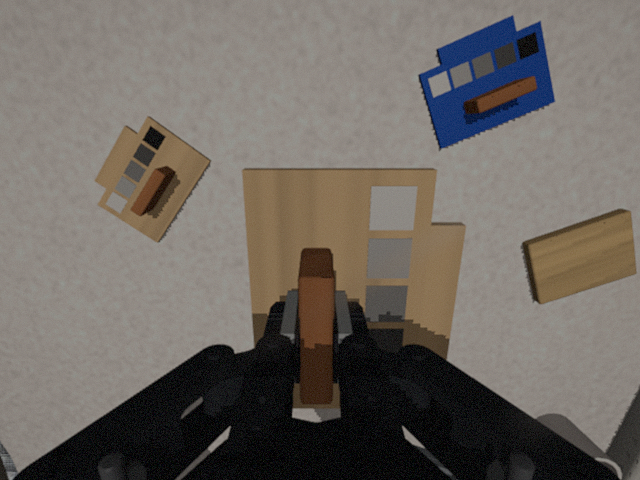

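The board is held, with its far edge at (243,170)–(436,169) and the tongue corner at (464,224). I check its place in the grip.

```bash
python3 - <<'E'
from h import *
s=snapshot("wrist"); T=s["T_tool_cam"]
for p in [(243,170),(436,169),(464,224),(433,224)]:
    d=T[:3,:3]@np.array([(p[0]-s["cx"])/s["fx"],(p[1]-s["cy"])/s["fy"],1]); o=T[:3,3]; q=o+d*(6.2-o[0])/d[0]; print(q.round(1))
E
```

```text
[  6.2  63.5 -30.9]
[ 6.2 63.9 51.5]
[ 6.2 39.5 66.8]
[ 6.2 39.5 52.9]
```

Request:
carry_out(rows=[0.5,0.3,0.06,0.1,-1.9,0.3,1,1,0.6,0.12,0.2,-3.8,0.7,1,1.5,0.9,0.18,0.3,-5.7,1,1,2,1.2,0.24,0.4,-7.6,1.3,1,2.5,1.5,0.3,0.5,-9.5,1.7,1])

```text
time: 10.65
tool_pos: [506.7, 81.8, 134.1]
tcp_rot: [179.0, 77.5, 161.5]
ft_force: [1.9, 0.5, -1.2]
finger_gap: 12.7
```

```bash
python3 - <<'E'
from h import *
info();P,Rt=bpose(34,0,110,0.25); print(P); plan(P,Rt); tipnow()
E
```

```text
t 10.65 tcp [506.7  81.8 134.1] phi -17.46 toolx [-0.205  0.068 -0.976] j [ 0.6  9.2 94.6  4.  88.  17.5] gap 12.7 F [ 1.9  0.5 -1.2]
[529.64161103   1.14070671 138.64420077]
turn(8deg) [0.346 0.232 0.054] shift(25mm) [-0.586 -2.802  1.759] | deg 3.4 mm 84.0
tip in cradle [-14.59  70.94 107.51] yaw err 2.84 tilt 0.2175 roll 0.0039 F [ 1.9  0.5 -1.2] M [ 0.04 -0.17 -0.03] t 10.65
```

Request:
carry_out(rows=[0.1,0.1,0,-0.3,-1.4,0.9,1,0.35,0.23,0.05,-0.58,-2.8,1.76,1,0.35,0.23,0.05,-0.58,-2.8,1.76,1,0.35,0.23,0.05,-0.58,-2.8,1.76,1,0.35,0.23,0.05,-0.58,-2.8,1.76,1])

```text
time: 11.15
tool_pos: [530.1, 3.8, 139.3]
tcp_rot: [180.0, 75.8, 159.8]
ft_force: [-0.3, -0.2, -0.7]
finger_gap: 12.9
```

```bash
python3 - <<'E'
from h import *
info(); tipnow()
P,Rt=bpose(34,0,40,0.25); plan(P,Rt)
for n in("scene","wrist"):
    s=snapshot(n); cv2.imwrite(f"pics/{n}8.png",s["color"][:,:,::-1])
tipnow()
E
```

```text
t 11.15 tcp [530.1   3.8 139.3] phi -20.14 toolx [-0.23   0.085 -0.97 ] j [-7.3 13.6 89.3  3.1 90.9 12.5] gap 12.9 F [-0.3 -0.2 -0.7]
tip in cradle [ 33.59   2.87 110.82] yaw err 0.16 tilt 0.2475 roll 0.0002 F [-0.3 -0.2 -0.7] M [-0.07 -0.1   0.03] t 11.15
turn(8deg) [0.019 0.018 0.004] shift(25mm) [ 2.736 -0.108  0.711] | deg 0.2 mm 70.7
tip in cradle [ 33.82   3.52 111.67] yaw err 0.23 tilt 0.2461 roll 0.0003 F [ 0.   0.6 -0.9] M [-0.08 -0.15 -0.01] t 11.25
```

View pics/wrist8.png

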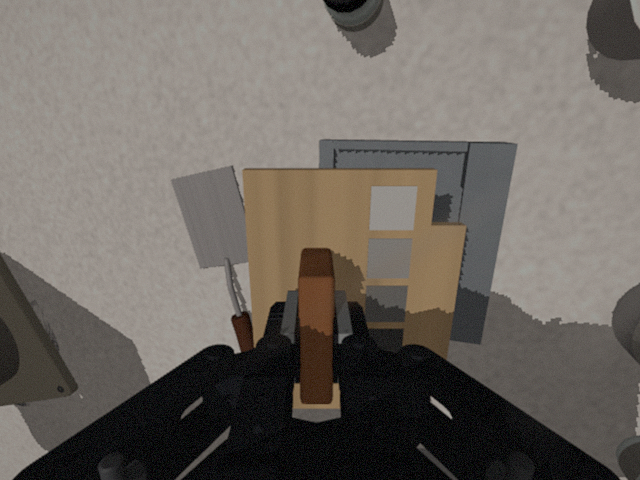

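The board is tilted above the cradle, tongue towards the lip, aligned in yaw. I go down.

Request:
carry_out(rows=[0,0,0,1,-0.1,0.25,1,0,0,0,2,-0.13,0.5,1,0,0,0,2.76,-0.14,0.71,1,0,0,0,2.76,-0.14,0.71,1,0,0,0,2.76,-0.14,0.71,1])

```text
time: 11.75
tool_pos: [530.2, 0.4, 69.8]
tcp_rot: [179.9, 75.9, 159.8]
ft_force: [0.2, -0.1, -1.3]
finger_gap: 12.9
```

```bash
python3 - <<'E'
from h import *
for i in range(2): 
  tipnow(); s=snapshot("wrist")
P,Rt=bpose(38,0,14,0.25); plan(P,Rt)
cv2.imwrite(f"pics/w9.png",s["color"][:,:,::-1])
E
```

```text
tip in cradle [34.91 -0.27 41.44] yaw err 0.2 tilt 0.2455 roll 0.0004 F [ 0.2 -0.1 -1.3] M [-0.04 -0.12  0.01] t 11.75
tip in cradle [35.84 -0.24 42.39] yaw err 0.19 tilt 0.2436 roll 0.0007 F [ 0.5  0.7 -0.7] M [-0.05 -0.12  0.05] t 11.8
turn(8deg) [ 0.022  0.054 -0.002] shift(25mm) [1.089 0.018 0.343] | deg 0.5 mm 28.5
```

View pics/w9.png

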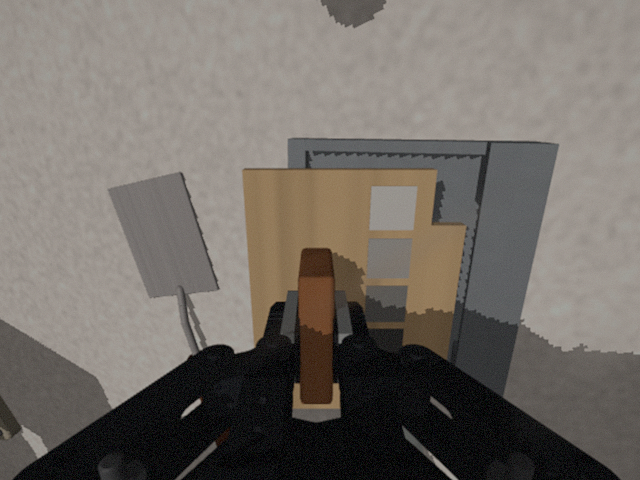

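```bash
python3 - <<'E'
from h import *
st=sense(); s=snapshot("wrist"); crop(s,280,120,290,200,2.7,"pics/w10c.png")
Rz=R.from_euler('z',CY,degrees=True).as_matrix()
for p,z,e in [((488,142),29,"46,75"),((556,144),29,"74,75"),((505,386),29,"74,-?")]:
    print(e,(Rz.T@(ray(s,p,z,st)[0]-np.r_[CR,0])).round(1))
P,Rt=bpose(38,0,14,0.25); plan(P,Rt); tipnow(st)
E
```

```text
46,75 [45.7 75.3 29. ]
74,75 [73.7 74.8 29. ]
74,-? [ 74.8 -58.5  29. ]
turn(8deg) [ 0.02   0.057 -0.003] shift(25mm) [1.095 0.022 0.335] | deg 0.5 mm 28.6
tip in cradle [36.43 -0.26 42.95] yaw err 0.18 tilt 0.2425 roll 0.001 F [-0.4  0.2 -1.2] M [-0.03 -0.14  0.06] t 11.85
```

View pics/w10c.png

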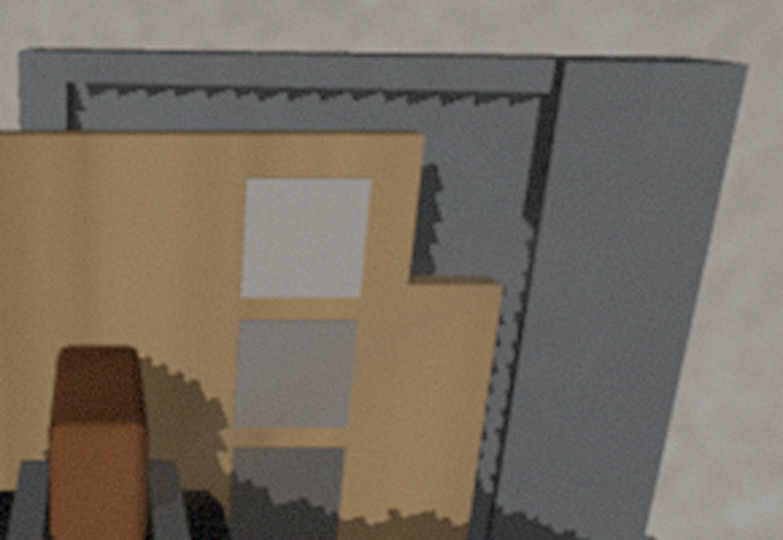

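The cradle corners re-measured here agree with my pose to about 0.5 mm. I go down to just above the bed.

Request:
carry_out(rows=[0,0.05,0,0.4,0,0.1,1,0,0.05,0,0.7,0.01,0.2,1,0,0.05,0,1,0.02,0.33,1,0,0.05,0,1.1,0.02,0.33,1,0,0.05,0,1.1,0.02,0.33,1])

```text
time: 12.4
tool_pos: [532.1, -0.7, 40.7]
tcp_rot: [180.0, 75.6, 159.8]
ft_force: [-0.5, 0.4, -0.6]
finger_gap: 12.8
```

```bash
python3 - <<'E'
from h import *
for i in range(3): 
  tipnow(); s=snapshot("wrist")
P,Rt=bpose(38,0,13,0.25); plan(P,Rt)
E
```

```text
tip in cradle [36.86 -0.74 11.94] yaw err 0.11 tilt 0.2518 roll 0.0002 F [-0.5  0.4 -0.6] M [-0.08 -0.1   0.01] t 12.4
tip in cradle [36.85 -0.7  11.93] yaw err 0.11 tilt 0.2518 roll 0.0003 F [ 0.2 -1.  -0.3] M [-0.1  -0.23 -0.05] t 12.45
tip in cradle [36.84 -0.7  11.96] yaw err 0.11 tilt 0.2517 roll 0.0003 F [-0.2  0.3 -0.1] M [-0.13 -0.19 -0.05] t 12.5
turn(8deg) [ 0.014 -0.013  0.001] shift(25mm) [-0.049  0.032  0.036] | deg 0.1 mm 1.7
```

```bash
python3 - <<'E'
from h import *
for x in (46,56):
  P,Rt=bpose(x,0.2,12.3,0.25); plan(P,Rt)
E
```

```text
turn(8deg) [ 0.014 -0.013  0.001] shift(25mm) [-0.101  0.039  0.353] | deg 0.1 mm 9.2
turn(8deg) [ 0.014 -0.013  0.001] shift(25mm) [-0.201  0.038  0.741] | deg 0.1 mm 19.2
```

Request:
carry_out(rows=[0,0,0,-0.05,0.04,0.18,1,0,0,0,-0.1,0.04,0.35,1,0,0,0,-0.15,0.04,0.55,1,0,0,0,-0.2,0.04,0.74,1,0,0,0,-0.2,0.04,0.74,1])

```text
time: 13.05
tool_pos: [551.1, -6.5, 41.1]
tcp_rot: [179.9, 75.6, 159.7]
ft_force: [0.1, -0.3, -0.2]
finger_gap: 12.6
```

```bash
python3 - <<'E'
from h import *
for i in range(2): 
  tipnow(); s=snapshot("wrist")
cv2.imwrite(f"pics/w11.png",s["color"][:,:,::-1])
for th in (.17,.08,0.0):
  P,Rt=bpose(56,0.2,12,th); plan(P,Rt)
E
```

```text
tip in cradle [56.76  0.39 12.39] yaw err 0.1 tilt 0.2511 roll 0.0005 F [ 0.1 -0.3 -0.2] M [-0.01 -0.13  0.02] t 13.05
tip in cradle [56.3   0.43 12.28] yaw err 0.11 tilt 0.2516 roll 0.0005 F [ 0.5 -0.  -0.8] M [-0.03 -0.12 -0.04] t 13.1
turn(8deg) [ 0.014 -0.586 -0.   ] shift(25mm) [ 0.234 -0.004 -0.029] | deg 4.7 mm 5.9
turn(8deg) [ 1.400e-02 -1.231e+00 -1.000e-03] shift(25mm) [ 0.482 -0.004 -0.041] | deg 9.8 mm 12.1
turn(8deg) [ 1.400e-02 -1.804e+00 -1.000e-03] shift(25mm) [ 0.703 -0.004 -0.034] | deg 14.4 mm 17.6
```

View pics/w11.png

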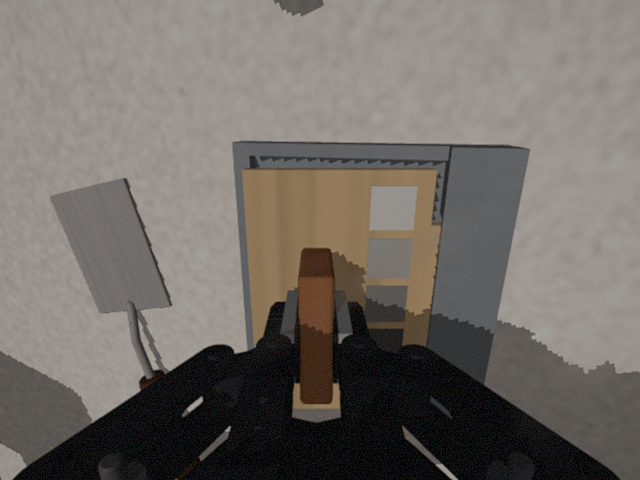

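The tongue is hidden under the lip, whose edge is at about (438,225), and there is no contact force. I turn the board down in stages.

Request:
carry_out(rows=[0,-0.3,0,0.12,0,-0.015,1,0,-0.59,0,0.23,0,-0.03,1,0,-0.9,0,0.35,0,-0.035,1,0,-1.23,0,0.48,0,-0.04,1,0,-1.23,0,0.48,0,-0.04,1])

```text
time: 13.65
tool_pos: [545.8, -4.4, 29.7]
tcp_rot: [179.8, 85.5, 159.6]
ft_force: [0.7, 0.5, -0.5]
finger_gap: 12.7
```

```bash
python3 - <<'E'
from h import *
for i in range(2): 
  tipnow(); s=snapshot("wrist")
for th in (.04,0.0):
  P,Rt=bpose(56,0.2,12.2,th); plan(P,Rt)
E
```

```text
tip in cradle [55.05  0.58 12.14] yaw err 0.15 tilt 0.0793 roll 0.0003 F [ 0.7  0.5 -0.5] M [-0.03 -0.08 -0.04] t 13.65
tip in cradle [55.32  0.59 12.39] yaw err 0.14 tilt 0.0805 roll 0.0005 F [ 0.2 -0.5  0.5] M [-0.03 -0.03  0.02] t 13.7
turn(8deg) [ 0.016 -0.292 -0.002] shift(25mm) [ 0.121 -0.008 -0.004] | deg 2.3 mm 3.0
turn(8deg) [ 0.016 -0.579 -0.003] shift(25mm) [ 0.231 -0.008 -0.017] | deg 4.6 mm 5.8
```

Request:
carry_out(rows=[0,-0.15,0,0.06,-0.01,0.01,1,0,-0.29,0,0.12,-0.01,0.02,1,0,-0.44,0,0.17,-0.01,0.02,1,0,-0.58,0,0.23,-0.01,0.01,1,0,-0.58,0,0.23,-0.01,0.01,1])

```text
time: 14.25
tool_pos: [546.4, -4.9, 24.2]
tcp_rot: [9.7, 89.8, -10.4]
ft_force: [1.5, -0.6, 0.1]
finger_gap: 13.0
```

```bash
python3 - <<'E'
from h import *
for i in range(2): 
  tipnow(); s=snapshot("wrist")
cv2.imwrite(f"pics/w12.png",s["color"][:,:,::-1])
s=snapshot("scene"); crop(s,200,210,150,120,5,"pics/s12.png")
P,Rt=bpose(56,0.2,12,0); plan(P,Rt)
E
```

```text
tip in cradle [56.94  0.31 12.24] yaw err 0.13 tilt -0.003 roll 0.0005 F [ 1.5 -0.6  0.1] M [-0.06 -0.12 -0.  ] t 14.25
tip in cradle [56.92  0.32 12.18] yaw err 0.13 tilt -0.0023 roll 0.0005 F [0.  0.4 0.6] M [-0.03 -0.03  0.04] t 14.3
turn(8deg) [ 0.015  0.01  -0.004] shift(25mm) [-0.     0.002 -0.038] | deg 0.2 mm 0.9
```

View pics/w12.png

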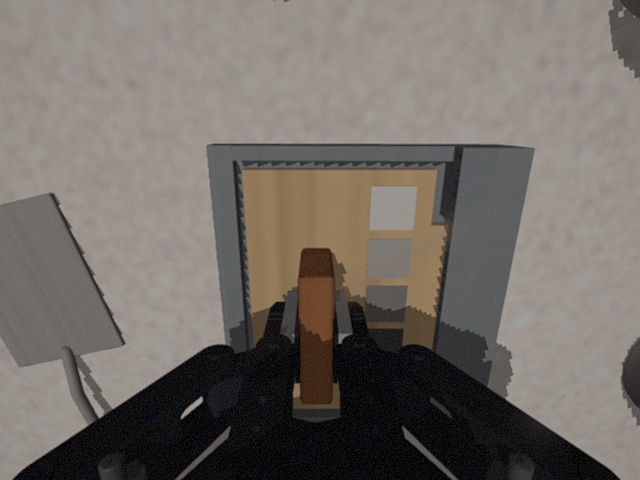

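View pics/s12.png

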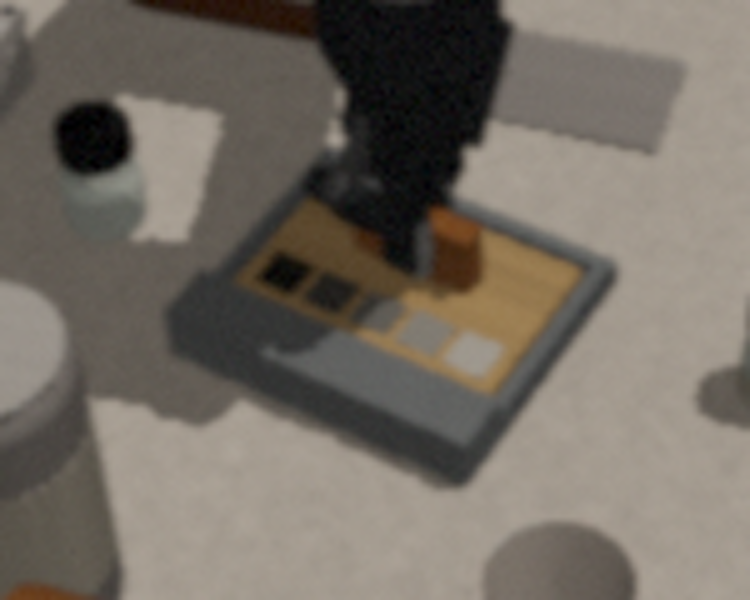

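The board is flat inside the walls with its tongue under the lip. I settle it 1 mm, release and withdraw.

Request:
carry_out(rows=[0,0,0,0.03,0,-0.01,1,0,0,0,0.05,0,-0.01,1,0,0,0,0.05,0,-0.01,1])

```text
time: 14.7
tool_pos: [546.4, -4.9, 24.1]
tcp_rot: [18.7, 89.9, -1.5]
ft_force: [-8.2, 0.1, 15.8]
finger_gap: 13.0
```

```bash
python3 - <<'E'
from h import *
tipnow()
E
```

```text
tip in cradle [56.94  0.3  12.01] yaw err 0.12 tilt -0.0011 roll 0.0004 F [-8.2  0.1 15.8] M [ 0.07  1.24 -0.04] t 14.7
```

Request:
carry_out(rows=[0,0,0,0,0,0,-1,0,0,0,0,0,0,-1,0,0,0,0,0,0,-1,0,0,0,0,0,0,-1,0,0,0,0,0,0,-1])

```text
time: 15.2
tool_pos: [546.0, -4.9, 22.5]
tcp_rot: [26.2, 90.0, 6.0]
ft_force: [0.2, -0.7, -0.2]
finger_gap: 83.9
```

Request:
carry_out(rows=[0,0,0,-0.5,0,0,-1,0,0,0,-2,0,0,-1,0,0,0,-4,0,0,-1,0,0,0,-6,0,0,-1,0,0,0,-7,0,0,-1])

```text
time: 15.7
tool_pos: [548.0, -5.1, 204.4]
tcp_rot: [15.3, 89.5, -4.9]
ft_force: [0.7, -0.4, 0.6]
finger_gap: 85.6
```

```bash
python3 - <<'E'
from h import *
st=info(); s=snapshot("wrist"); cv2.imwrite("pics/w13.png",s["color"][:,:,::-1]); crop(s,160,60,320,240,2.5,"pics/w13c.png")
s=snapshot("top"); cv2.imwrite("pics/t13.png",s["color"][:,:,::-1])
E
```

```text
t 15.7 tcp [548.   -5.1 204.4] phi -20.18 toolx [ 0.009 -0.001 -1.   ] j [-5.9 -0.3 96.1  0.  83.6 14.3] gap 85.6 F [ 0.7 -0.4  0.6]
```

View pics/w13c.png

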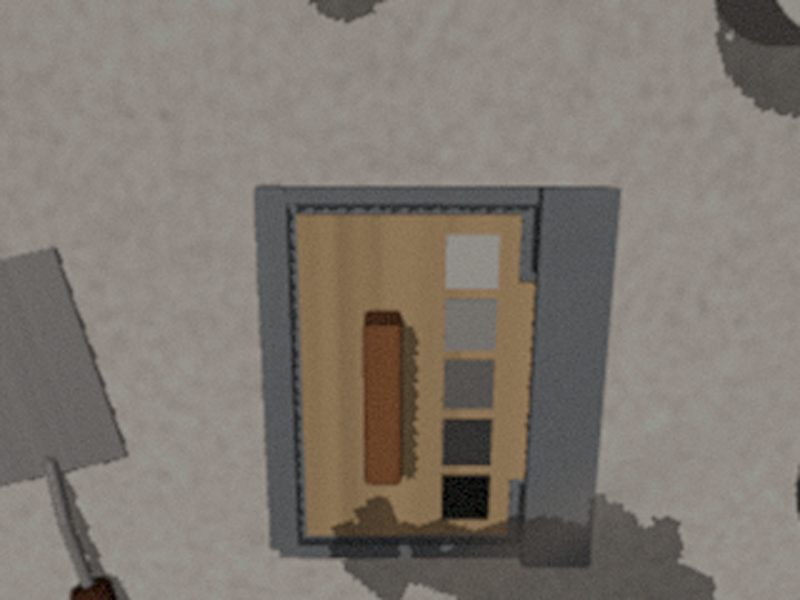

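View pics/t13.png

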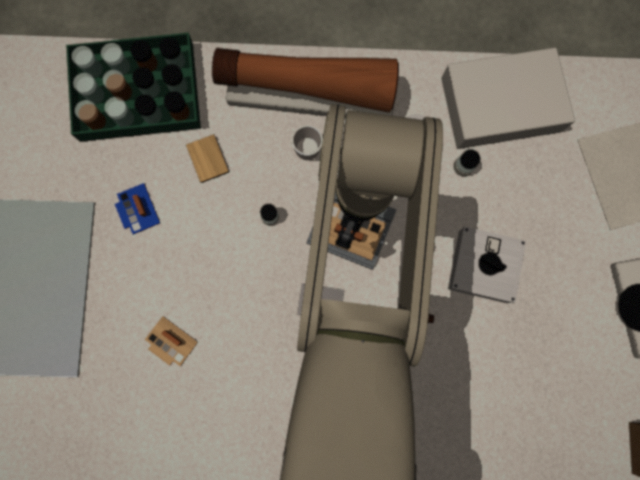

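The board lies flat between the walls with gaps all round. The bystanders are at their old pixels, with jar (423,245) hidden behind the arm and untouched earlier. I check the board's pose with numbers.

```bash
python3 - <<'E'
from h import *
st=info(); s=snapshot("wrist")
px=np.array([(295,212),(522,214),(304,537),(508,537)])/2.5+[160,60]
Rz=R.from_euler('z',CY,degrees=True).as_matrix()
print(((ray(s,px,18,st)-np.r_[CR,0])@Rz).round(1)); 
lp=np.array([(540,188),(619,188),(590,566),(522,566)])/2.5+[160,60]
print(((ray(s,lp,29,st)-np.r_[CR,0])@Rz).round(1)); 
s=snapshot("top"); crop(s,445,222,85,85,6,"pics/d14.png")
E
```

```text
t 15.8 tcp [549.1  -5.2 204.9] phi -20.18 toolx [ 0.012 -0.001 -1.   ] j [-5.9 -0.3 96.1  0.  83.5 14.3] gap 85.5 F [ 0.1 -1.   0. ]
[[-41.6  66.3  18. ]
 [ 42.8  65.8  18. ]
 [-42.1 -65.4  18. ]
 [ 43.6 -65.6  18. ]]
[[ 47.   75.3  29. ]
 [ 75.2  75.4  29. ]
 [ 76.3 -73.7  29. ]
 [ 48.2 -73.6  29. ]]
```

View pics/d14.png

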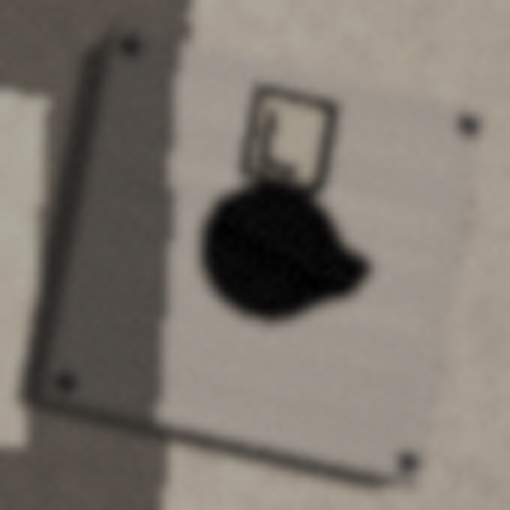

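```bash
python3 - <<'E'
from bench import hand_in, sense
print(sense()["qd"].round(2)); print(hand_in())
E
```

```text
[-0.17  1.83  2.56  0.03 -0.42 -0.11]
the job is handed in; nothing more can be done
None
```

I finished both parts and handed the job in at about 16 s of robot time. No verdict comes back, so what follows rests on my own checks.

- **Dial:** I gripped the knob bar and turned it about 118° anticlockwise. After release the wrist camera showed the 7 centred in its window, about 1 mm off at most. The jaw angle put the drum about 0.3° from the 7.
- **Board:** I hooked the large wooden board's tongue under the lip at 0.25 rad tilt, turned it flat, pressed it lightly onto the bed and released it. My pose estimate put the tongue tip at x ≈ 57 mm and y within 1 mm of the centre line in the cradle's frame. Tilt read about 0 just before release.
- **Bystanders:** they showed at the same pixels as at the start in the last top view. Jar (423,245), the tin and part of the spatula were behind the arm in that view, so those three were not seen there. I saw no force or contact that could have moved them.
- **Disagreements:**
  - Calibration put the cradle's x between 555 and 557 mm depending on the view. I used 556.3 mm, which leaves the board well inside the allowed range.
  - My model of the ridge's outer edge did not fit the image, so I left those points out of the cradle fit.
  - At hand-in the arm was still settling slightly, about 2 deg/s in two joints. The gripper was open and about 205 mm up, clear of everything.

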